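# Relight the throttle station and refit its knob

## Robot

A 7-joint arm with a two-finger parallel gripper is mounted at the origin on the work surface. World frame = base frame: x ahead of the robot, y to its left, z up, the work surface at z = 0. Lengths are in m, angles in rad, forces in N, time in s.
With the tool pointing down it reaches from about 0.4 to 0.875 m from the base axis. Payload 19.3 kg.
Tool frame: the origin (TCP) lies at the very end of the fingers, on their centre line; the grasp point (between the pads) lies 19 mm behind it; z points along the fingers, y is the direction in which the jaws open and shut (so a half turn about z gives the same grasp; the last joint's range is limited). The gripper opens to 85 mm and grips with 20 to 120 N. Pads are 22 mm wide; open, the fingers measure 114 mm over their backs; the gripper's body (76 mm by 85 mm) begins 54 mm behind the grasp point. The pads swing forward as they close: fully open they stand 13 mm farther back than shut.
Start: joints at [-1.347, 0.521, -0.036, 1.599, 0.021, 1.021, -0.113], TCP at [0.181, 0.598, 0.231] pointing down, gripper open.
Joint ranges: [-2.91, 2.91], [-0.3, 2.13], [-1.5, 1.42], [0.17, 2.43], [-1.26, 4.41], [0.16, 1.93], [-2.52, 2.52]. Speed limits (rad/s): [1.89, 1.89, 2.39, 2.39, 3.01, 3.01, 3.01].

## Interface

Orientations are given as [roll, pitch, yaw] about the fixed x, y, z axes, in that order (R = Rz(yaw) Ry(pitch) Rx(roll)).
In Python, from workcell import bot, grab_frame, calibration, workorder gives the robot as it stands.
- The arm moves only by the tool move_arm, never from a script. Its arguments are lists of equal length, an entry for each row: "jaw": the closure in counts, from 0 (fully open) to 255 (shut); "dp": the shift along the tool's x, y, z in units of 800 mm (1.0 is 800 mm), a list of three; "rotation": the turn, a rotation vector about the tool's x, y, z in units of pi rad (1.0 is pi rad), a list of three. In form: {"jaw": [jaw, ...], "dp": [[dx, dy, dz], ...], "rotation": [[rx, ry, rz], ...]}. A call has 1 to 10 rows; each row shifts and turns the commanded pose from where the row before left it, along the tool's axes as they then stand; what a row does not reach is not made up. A row lasts 1/8 s, in which the tool goes at most 62.5 mm and 10.7 degrees, less where a joint would pass 70% of its speed; a pose out of reach is approached as far as the arm can. A call with a number of a shift or a turn outside -1 to 1 is refused whole. A call with a gripper value outside its range is refused whole. The fingers move at their own pace and stop on an object; "squeeze" is the grip in N (left out, the last holds). Time passes only in rows, so rows that do not move let the fingers close. It gives the time, the measured TCP pose, the force and the opening at its end, in the units of the state.
- bot.observe(): the state, without advancing time (a new reading comes with each control period).
- grab_frame(name): name is "scene" or "top"; returns the picture (420x560x3 uint8, blue, green, red); there is no depth.
- calibration(name): a dict with "camera_matrix" (3x3 intrinsics, pixels), "T" (4x4, takes a point from camera to world coordinates). Camera axes: x right, y down, z forward; pixel columns grow to the right and rows downward; lengths in m; the calibration is good to about 2 mm. A picture is of the moment at which its call begins. calibration takes no time and is no camera call.
- workorder.job_done(): hands the job in, once; it reports no verdict.
The state is a dict: "clock": time; "qpos": joint angles; "qd": joint speeds; "joint_efforts": joint torques, N m; "position": TCP position; "tool_rot": TCP orientation; "force": force on the tool from outside, world axes, zero at the start; "moment": the same for the moment, N m; "grip_width": finger opening in m.
Only numpy, scipy, OpenCV 4.12 (cv2) and the standard library are available. Lean on these libraries where they do the work, as an engineer would, in place of code of your own. Each camera call takes 0.05 s, during which the arm holds its last target. There are 200 camera calls.

## Task

The model railway's throttle station has lost its knob: first hang the work lamp by its handle on the hook stand so that it lights the panel, and let go of it. Then pick up the pointer knob, turn it so that its D-shaped bore matches the flat on the station's shaft, push it fully home, and press it down against the shaft's spring as far as it goes to reset the throttle. Finish while still holding the knob pressed in (do not let go of it), with the lamp hanging still and none of the wagons or other things on the table disturbed.

Things in the scene. Friction and masses are not known exactly. Their poses are not given: they have to be found in the camera images.
- lamp: the work lamp: a box lantern 56 (x) x 84 (y) x 78 mm high, 0.3 kg, standing upright; on top a rigid carrying handle in its own y-z plane: a straight grip bar on two uprights, top 152 mm above the underside. Under the bar is a window 62 wide (y) x 48 mm high (78 to 126 mm above the underside). Origin: centre of underside, z up. Same both ways round (half turn)
- lamp_handle (a point): middle of the underside of the lamp's grip bar, 126 mm above the lamp's underside; axes as the lamp's. The bar is 82 long (y), 12 thick (x), 26 mm tall (126 to 152): pinch it from above across the 12 mm by its upper 20 mm, so that the fingertips stay above its underside
- hook_stand: fixed steel hook stand. Base plate 150 x 120 x 12 mm; post 16 mm dia up from the origin, 213 mm high, z up. From the post's top a 10 mm dia arm runs level along the stand's own -x, centreline 205 mm above the table; 105 mm from the post its end turns up: the tip is 123 mm from the post, its top 228 mm above the table
- hook_seat (a point): on top of the level hook arm, 70 mm from the post's axis, 210 mm above the table: where the lamp's grip bar should rest, crossing the arm square. Axes as the stand's: the arm's free end is towards -x, so the lamp's window is passed over the free end moving along +x, then lowered
- knob: the loose black pointer knob, 60 g, standing on its open underside. Skirt 44 mm dia, 22 high; on it a grip bar 12 thick (y), 20 tall (22 to 42 above the underside), from x = -21 mm to a narrowing pointer end at x = +33. D-shaped bore in the underside, 16 deep, 16 dia, its flat 5 mm from the axis on the pointer side. Origin: centre of underside; z up, x to the pointer
- shaft_tip (a point): centre of the top of the station's upright D-shaft, moving with it: 14 mm dia, flat 4 mm from the axis on the +x side, tip chamfered; 81 mm above the table when not pressed. z up, x out of the flat. The knob goes on with its x along this x (1 mm clearance all round, 0.15 rad either way); fully on, the knob's origin is 16 mm below this point
- shaft (a joint): how far the shaft is pressed in, m: 0 = out, 0.005 = fully in at its stop. A spring resists: about 2 N to start, 9 N fully in; it comes out again when let go
- station: the fixed throttle station: grey console 160 (x) x 180 (y) x 55 mm high, flat top, origin under its centre. The shaft is 20 mm from the centre towards -x and stands 26 mm out of the top, in a black dial disc 68 mm across with a small raised index on the side of the shaft's flat; disc and shaft can turn, stiffly (0.04 N m). Meter and toggles up to 15 mm high along the +x side
- tank_wagon: bystander, to be left alone: model tank wagon, round steel tank, 145 x 30 x 53 mm, origin under its centre
- box_wagon: bystander, to be left alone: model box wagon, 145 x 33 x 54 mm, origin under its centre
- open_wagon: bystander, to be left alone: model open wagon, 145 x 31 x 42 mm, origin under its centre
- glue_jar: bystander, to be left alone: small closed jar, 44 mm across, 65 mm high, origin under its centre
- depot: bystander, to be left alone: small model building, 66 x 106 x 70 mm, origin under its centre
- screwdriver: bystander, to be left alone: screwdriver lying flat, 170 mm long along its x
- mug: bystander, to be left alone: white mug, 76 mm across, 85 mm high, origin under its centre
Mind the look-alikes: they are no part of the job. What is shaped like the lamp but purple is not meant. What is shaped like the hook_stand but green is not meant.

How it is judged:
By the outcome, as a careful person would: the job done as asked, in the order asked, and still so for the second after the job is handed in, while the arm keeps its last pose, push and grip.
It also fails if it takes over 54 s, if anything falls off the work surface, if the arm or the gripper's body presses on something with over 40 N, if the wrist force passes 120 N, or if a joint passes its speed limit or range.

## Working session

There is one attempt and no reset: what is moved stays moved. The work goes in short steps, Python scripts to look and compute and a tool call to move; the robot and the scene stay as the last step left them, time stands still between calls to the robot, and variables do not carry over. Pictures are saved under pics/ and viewed, about 8 in all and at most 12, crops included, and the job is handed in when it is done.

Besides the shell and the picture viewer there is one more tool, called after ">>>" as a command line: name --argument value ..., lists and objects as JSON in quotes. move_arm: Moves the arm, as the interface text tells. Shifts and turns lie within -1 to 1; 1 stands for 800 mm of shift or pi rad of turn. Its arguments: {"type":"object","properties":{"jaw":{"type":"array","items":{"type":"number"}},"dp":{"type":"array","items":{"type":"array","items":{"type":"number","minimum":-1,"maximum":1}}},"rotation":{"type":"array","items":{"type":"array","items":{"type":"number","minimum":-1,"maximum":1}}},"squeeze":{"type":"number"}},"required":["jaw","dp","rotation"]}

```bash
ls; mkdir -p pics
python3 - <<'E'
from workcell import bot, grab_frame, calibration, workorder
import cv2
print(bot.observe())
for n in("scene","top"):
    c=calibration(n);print(n,c["camera_matrix"],c["T"])
    cv2.imwrite(f"pics/{n}0.png",grab_frame(n))
E
```

```text
pics
{'clock': 0.0, 'qpos': array([-1.34718483,  0.52199926, -0.03637482,  1.59998281,  0.02120942,
        1.02115273, -0.11279711]), 'qd': array([-0.00037133, -0.00130332,  0.00110071,  0.00037161, -0.00150341,
        0.00157897, -0.00273575]), 'joint_efforts': array([-2.06478013e-03, -9.27120996e+01,  1.97954603e+00, -3.69934773e+01,
        1.78345438e-02,  8.51698889e-03,  5.28198439e-05]), 'position': array([0.18091436, 0.59788427, 0.23074343]), 'tool_rot': array([-3.14043786e+00,  6.87421041e-05,  2.84781971e+00]), 'force': array([ 0.33642291, -0.22698374, -0.48079916]), 'moment': array([-0.01261475, -0.06364212,  0.04031993]), 'grip_width': 0.08542269453860415}
scene [[403.83011349   0.         271.95995303]
 [  0.         403.83011349 203.55710959]
 [  0.           0.           1.        ]] [[ 0.89465193  0.2447318  -0.37377034  1.04777398]
 [ 0.44673111 -0.50016995  0.74179603 -0.90375878]
 [-0.00540762 -0.83062409 -0.55680732  0.88772341]
 [ 0.          0.          0.          1.        ]]
top [[394.02550695   0.         279.55006244]
 [  0.         394.02550695 207.19166489]
 [  0.           0.           1.        ]] [[ 0.00527694 -0.98617265  0.16563714  0.36095231]
 [-0.9999389  -0.00359482  0.01045355  0.05082452]
 [-0.00971357 -0.16568218 -0.98613136  1.29359469]
 [ 0.          0.          0.          1.        ]]
```

View pics/scene0.png

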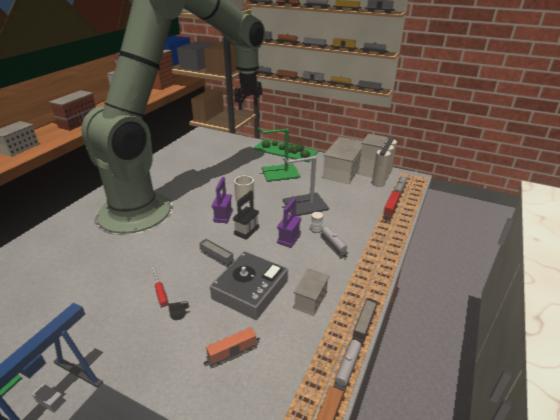

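View pics/top0.png

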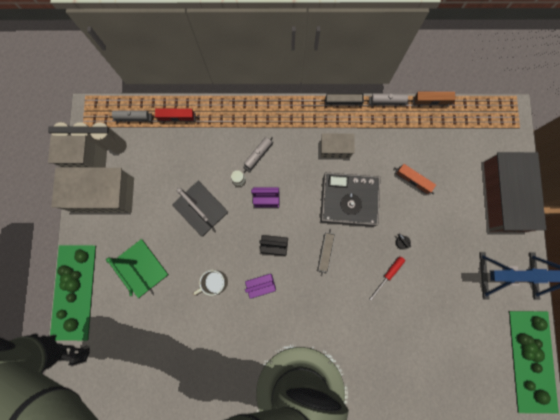

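Candidates in the top view:
- **Lamp:** black (273,245), purple (265,197) and (260,286). The black one fits, because purple is excluded.
- **Stand:** grey steel (200,208), green (137,268). The grey one fits.
- **Knob:** black, at (403,242).
- **Station:** at (351,200).

I'll confirm these in one enlarged crop.

```bash
cat > h.py <<'E'
import numpy as np, cv2
from workcell import bot, grab_frame, calibration
def ray(n,uv):
    c=calibration(n);T=c["T"];d=T[:3,:3]@np.linalg.solve(c["camera_matrix"],[uv[0],uv[1],1.]);return T[:3,3],d
def onz(n,uv,z):
    o,d=ray(n,uv);return (o+d*(z-o[2])/d[2])
def proj(n,p):
    c=calibration(n);T=c["T"];q=c["camera_matrix"]@(T[:3,:3].T@(np.array(p)-T[:3,3]));return q[:2]/q[2]
def tri(a,b):
    (o,d),(p,e)=ray("top",a),ray("scene",b);s=np.linalg.lstsq(np.c_[d,-e],p-o,rcond=None)[0]
    x,y=o+s[0]*d,p+s[1]*e;return (x+y)/2,np.linalg.norm(x-y)
E
python3 - <<'E'
import cv2,numpy as np
a=cv2.imread("pics/top0.png");b=cv2.imread("pics/scene0.png")
def c(i,x,y,w,h,W,H):return cv2.resize(i[y:y+h,x:x+w],(W,H),interpolation=cv2.INTER_CUBIC)
r1=np.hstack([c(a,165,170,80,60,400,300),c(a,320,170,100,75,400,300)])
r2=np.hstack([c(a,235,220,80,60,400,300),c(b,205,145,133,100,400,300)])
cv2.imwrite("pics/crop1.png",np.vstack([r1,r2]))
E
```

```text
(no output)
```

View pics/crop1.png

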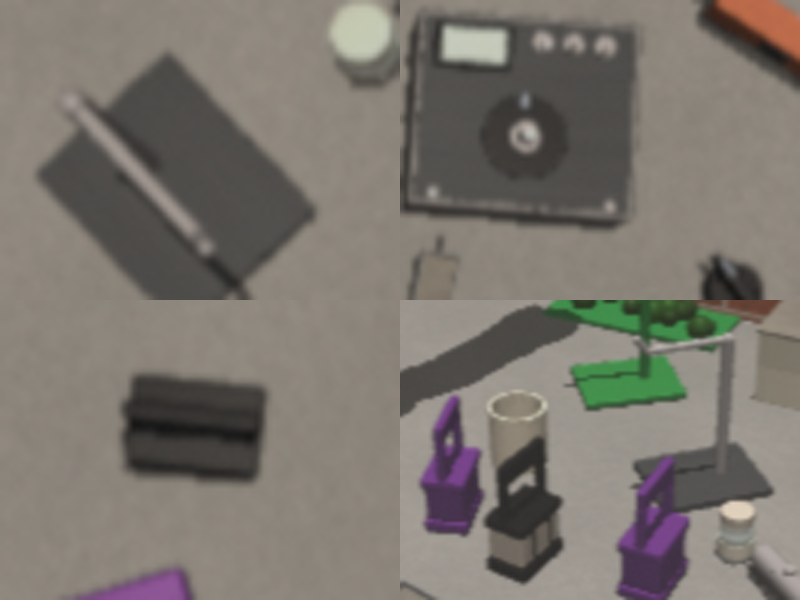

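Run:
```python
import cv2,numpy as np
a=cv2.imread("pics/top0.png");b=cv2.imread("pics/scene0.png")
def c(i,x,y,w=40,h=30):
    p=cv2.resize(i[y:y+h,x:x+w],(400,300),interpolation=cv2.INTER_CUBIC).astype(float)
    p=255*np.clip((p/200),0,1)**.5
    for k in range(0,w,10):cv2.putText(p,str(x+k),(k*400//w,10),0,.35,(0,255,255));p[::4,k*400//w]=(0,255,255)
    for k in range(0,h,10):cv2.putText(p,str(y+k),(0,k*300//h+10),0,.35,(0,255,255));p[k*300//h,::4]=(0,255,255)
    return p
cv2.imwrite("pics/crop2.png",np.vstack([np.hstack([c(a,255,230),c(b,220,180,80,60)]),np.hstack([c(a,385,228),c(a,332,188)])]))
```

```text
[ WARN:0@0.150] global loadsave.cpp:1063 imwrite_ Unsupported depth image for selected encoder is fallbacked to CV_8U.
```

View pics/crop2.png

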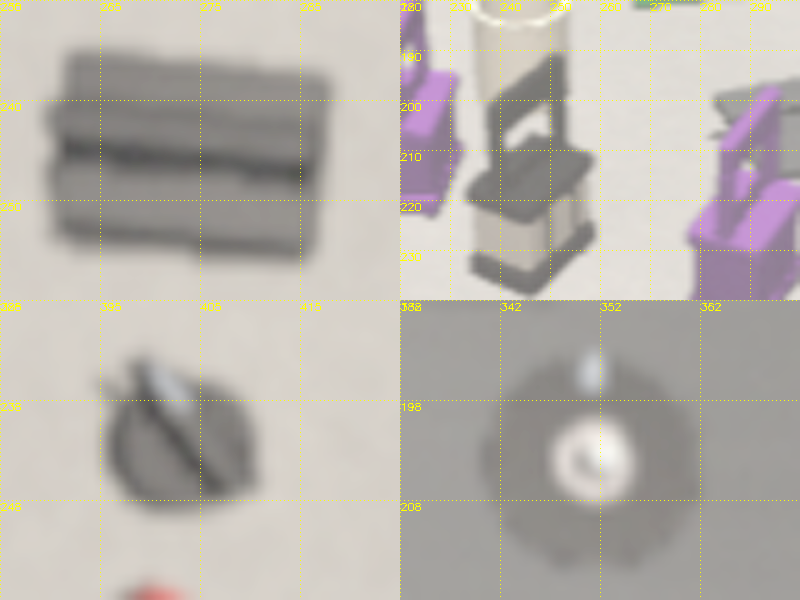

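Run:
```python
from h import *
f=lambda *a:np.round(a[0],4)
P=lambda s,x:print(s,*[np.round(v,4) for v in x])
print("nadir",proj("top",[.36,.05,0]))
l,r=onz("top",(260.3,241.9),.152),onz("top",(287,244.8),.152);P("bar",[l,r,(l+r)/2,np.linalg.norm(l-r)])
l2,r2=onz("top",(261.4,244.8),.078),onz("top",(286.5,247.2),.078);P("bodytop",[(l2+r2)/2,np.linalg.norm(l2-r2)])
s1,s2=onz("scene",(238.5,199.5),.152),onz("scene",(252,191),.152);P("bar scene",[s1,s2,(s1+s2)/2,np.linalg.norm(s1-s2)])
print("yaw",np.arctan2(*( (l-r)[[1,0]]))-np.pi/2,np.arctan2(*((s2-s1)[[1,0]])) )
# stand
p,t=onz("top",(179,190),.213),onz("top",(206.4,219),.228);P("stand top",[p,t,np.linalg.norm(p-t)])
p,t=onz("scene",(205+728/3,145+38/3),.213),onz("scene",(205+643/3-200/1.5,145+44/3),.228)
a=cv2.imread("pics/top0.png").astype(int);g=a.sum(2)
# index and shaft
for nm,(x0,y0,x1,y1),z in(("index",(347,191,356,199),.058),("shaft",(345,199,358,210),.081)):
    w=np.clip(g[y0:y1,x0:x1]-330,0,None);yy,xx=np.mgrid[y0:y1,x0:x1];u=(w*xx).sum()/w.sum(),(w*yy).sum()/w.sum();P(nm,[u,onz("top",u,z)])
w=(g<205);m=np.zeros_like(w);m[190:218,336:366]=1
print(g[203,335:368],g[213,340:362])
P("disc",[onz("top",(350.9,203.8),.057)])
for c in [(334-10.5,174),(378,175),(323,220),(378,224)]:pass
P("station corners",[onz("top",(320+14/4,170+12/4),.055),onz("top",(320+636/4-100,170+20/4),.055),onz("top",(320+220/4,170+218/4),.055)])
# knob skirt centre z .022
P("knob",[onz("top",(402.9,242),.022),onz("top",(399.3,234.7),.042),onz("top",(402.3,240.7),.042)])
d=onz("top",(398.2,237),.042)-onz("top",(406.5,247.3),.042);print("kyaw",np.arctan2(d[1],d[0]))
cv2.imwrite("pics/crop3.png",np.hstack([cv2.resize(cv2.imread("pics/scene0.png")[y:y+60,x:x+80],(400,300),interpolation=2) for x,y in((275,145),(150,280))]))
```

```text
nadir [283.68493487 273.69246239]
bar [0.4506 0.1181 0.152 ] [0.4425 0.0408 0.152 ] [0.4465 0.0795 0.152 ] 0.0778
bodytop [0.4439 0.0803 0.078 ] 0.0776
bar scene [0.4432 0.0492 0.152 ] [0.4578 0.1155 0.152 ] [0.4505 0.0824 0.152 ] 0.068
yaw -0.10343606596157917 1.3541333599090084
stand top [0.5904 0.345  0.213 ] [0.5065 0.2619 0.228 ] 0.119
index [350.9669 194.5702] [ 0.6102 -0.1638  0.058 ]
shaft [351.256  203.1625] [ 0.5782 -0.16    0.081 ]
[243 244 241 243 226 177 172 175 176 179 177 194 314 435 362 360 490 546
 519 402 254 180 169 167 168 173 195 224 231 232 233 234 233] [238 239 239 236 225 213 198 178 172 178 192 192 189 184 175 174 195 208
 221 230 236 233]
disc [ 0.5804 -0.163   0.057 ]
station corners [ 0.6815 -0.0775  0.055 ] [ 0.6754 -0.2561  0.055 ] [ 0.5147 -0.2377  0.055 ]
knob [ 0.4625 -0.3329  0.022 ] [ 0.484  -0.3165  0.042 ] [ 0.465  -0.3251  0.042 ]
kyaw 0.6502002156368746
```

View pics/crop3.png

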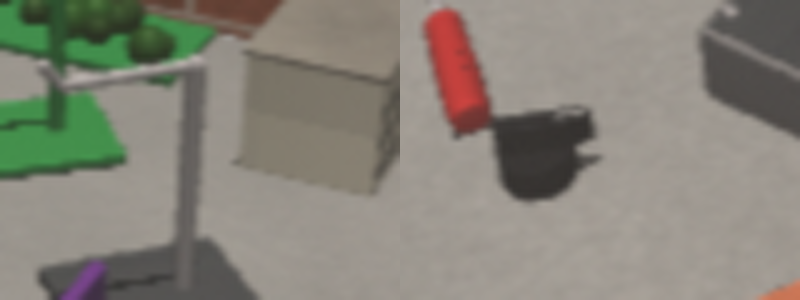

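```bash
cat >> h.py <<'E'
from scipy.spatial.transform import Rotation as R
def go(p,yaw=None,s=None):
    "prints shift (before the turn) and turn in move units"
    s=s or bot.observe();M=R.from_euler("xyz",s["tool_rot"]);d=M.inv().apply(np.array(p)-s["position"])
    t=(M.inv()*R.from_euler("xyz",[np.pi,0,s["tool_rot"][2] if yaw is None else yaw])).as_rotvec()
    print("at",np.round(s["position"],4),np.round(s["tool_rot"],4),"dist",round(np.linalg.norm(d),4),"dp",np.round(d/.8,4),"rot",np.round(t/np.pi,4))
E
python3 - <<'E'
from h import *
for n,a,b in(("post",(179,190.3),(314.2,156.4)),("tip",(206.4,219),(283.3,158.2)),("lampbar",(273.6,243.3),(245.2,195.3)),("shaft",(351.2,203.2),(243.5,271))):
    print(n,*tri(a,b))
go([.181,.598,.331]);go([.448,.081,.231],1.46)
E
```

```text
post [0.59123669 0.34673518 0.20762062] 0.0012763609661737313
tip [0.50695782 0.26305588 0.22054903] 0.0012418820378421618
lampbar [0.44841688 0.08074146 0.15154415] 0.004085203446121828
shaft [ 0.58027598 -0.16271492  0.06621431] 0.0010731363231494635
at [0.181  0.5979 0.2308] [-3.1406e+00  1.0000e-04  2.8478e+00] dist 0.1002 dp [-0.     -0.     -0.1253] rot [-0.0003  0.     -0.    ]
at [0.181  0.5979 0.2308] [-3.1406e+00  1.0000e-04  2.8478e+00] dist 0.5818 dp [-5.066e-01 -5.218e-01  3.000e-04] rot [-2.000e-04  2.000e-04  4.417e-01]
```

>>> move_arm --jaw '[0,0]' --dp '[[0,0,-0.0625],[0,0,-0.0625]]' --rotation '[[0,0,0],[0,0,0]]' --squeeze 40

```text
clock: 0.35
position: [0.1809, 0.5978, 0.3321]
tool_rot: [-3.14, 0.0, 2.848]
force: [0.3, 1.1, 0.5]
grip_width: 0.0851
```

>>> move_arm --jaw '[0,0,0,0,0,0,0,0,0,0]' --dp '[[-0.0422,-0.0435,0],[-0.0422,-0.0435,0],[-0.0422,-0.0435,0],[-0.0422,-0.0435,0],[-0.0422,-0.0435,0],[-0.0422,-0.0435,0],[-0.0422,-0.0435,0],[-0.0422,-0.0435,0],[-0.0422,-0.0435,0],[-0.0422,-0.0435,0]]' --rotation '[[0,0,0],[0,0,0],[0,0,0],[0,0,0],[0,0,0],[0,0,0],[0,0,0],[0,0,0],[0,0,0],[0,0,0]]'

```text
clock: 1.6
position: [0.4038, 0.1658, 0.3313]
tool_rot: [3.141, -0.0, 2.848]
force: [0.3, -0.1, 0.4]
grip_width: 0.0853
```

>>> move_arm --jaw '[0,0,0,0,0,0,0,0,0]' --dp '[[0,0,0],[0,0,0],[0,0,0],[0,0,0],[0,0,0],[0,0,0],[0,0,0],[0,0,0],[0,0,0]]' --rotation '[[0,0,0.0552],[0,0,0.0552],[0,0,0.0552],[0,0,0.0552],[0,0,0.0552],[0,0,0.0552],[0,0,0.0552],[0,0,0.0552],[0,0,0]]'

```text
clock: 2.72
position: [0.4032, 0.1673, 0.3312]
tool_rot: [-3.141, 0.0, 1.461]
force: [-0.2, -0.0, 0.6]
grip_width: 0.0857
```

Run:
```python
from h import *
go([.4475,.081,.231],1.46)
f=grab_frame("scene");t=grab_frame("top")
c=lambda i,x,y:cv2.resize(i[y:y+75,x:x+100],(400,300),interpolation=2)
cv2.imwrite("pics/p4.png",np.hstack([c(f,195,160),c(t,225,210)]))
```

```text
at [0.4032 0.1673 0.3312] [-3.1414e+00  2.0000e-04  1.4614e+00] dist 0.1395 dp [-0.1012  0.0668  0.1252] rot [-0.0001  0.0001  0.0004]
```

View pics/p4.png

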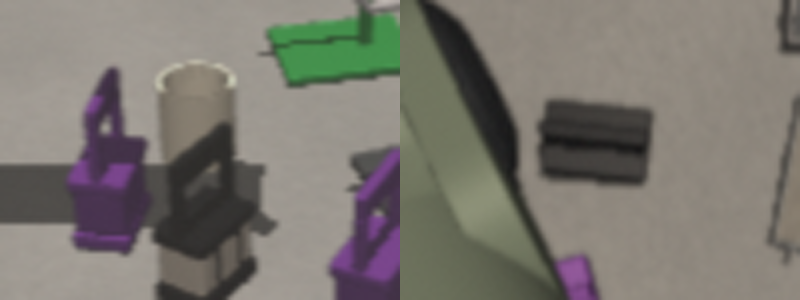

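The picture shows the black lamp at crop (600,140), undisturbed, with the gripper not yet over it. Next I'll move above it and go down.

>>> move_arm --jaw '[0,0,0,0,0,0,0,0]' --dp '[[-0.0337,0.0223,0.0417],[-0.0337,0.0223,0.0417],[-0.0337,0.0223,0.0417],[0,0,0],[0,0,0.041],[0,0,0.041],[0,0,0.04],[0,0,0]]' --rotation '[[0,0,0],[0,0,0],[0,0,0],[0,0,0],[0,0,0],[0,0,0],[0,0,0],[0,0,0]]'

```text
clock: 3.82
position: [0.4468, 0.0814, 0.1328]
tool_rot: [-3.139, 0.001, 1.463]
force: [-0.9, -0.6, -0.5]
grip_width: 0.085
```

Run:
```python
from h import *
go([.4475,.081,.133],1.46)
f=grab_frame("scene")
cv2.imwrite("pics/p5.png",cv2.resize(f[150:240,190:310],(640,480),interpolation=2))
```

```text
at [0.4468 0.0814 0.1328] [-3.1390e+00  1.0000e-03  1.4629e+00] dist 0.0008 dp [-0.0003  0.0009 -0.0002] rot [-0.0008  0.0003  0.0009]
```

View pics/p5.png

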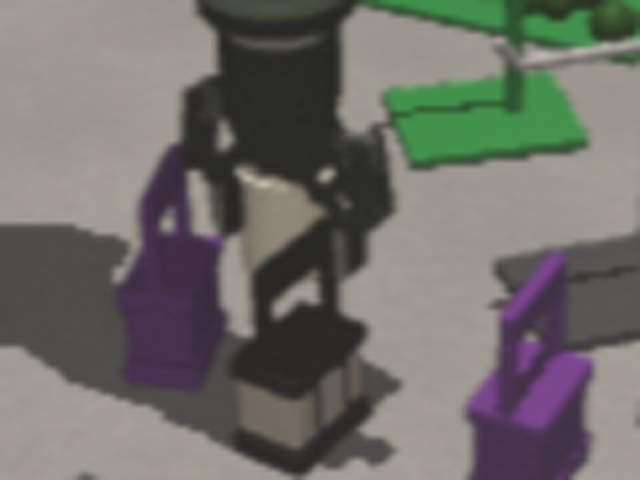

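The fingers stand on either side of the black lamp's bar, near crop (290,230). I'll close and lift.

>>> move_arm --jaw '[255,255,255,255,255,255,255,255]' --dp '[[0,0,0],[0,0,0],[0,0,0],[0,0,0],[0,0,0],[0,0,0],[0,0,0],[0,0,0]]' --rotation '[[0,0,0],[0,0,0],[0,0,0],[0,0,0],[0,0,0],[0,0,0],[0,0,0],[0,0,0]]' --squeeze 60

```text
clock: 4.88
position: [0.4482, 0.0811, 0.1339]
tool_rot: [3.141, -0.0, 1.46]
force: [1.9, -0.6, 6.5]
grip_width: 0.0107
```

>>> move_arm --jaw '[255,255,255,255,255]' --dp '[[0,0,-0.035],[0,0,-0.035],[0,0,-0.035],[0,0,-0.036],[0,0,0]]' --rotation '[[0,0,0],[0,0,0],[0,0,0],[0,0,0],[0,0,0]]'

```text
clock: 5.5
position: [0.4481, 0.0813, 0.2476]
tool_rot: [3.14, -0.001, 1.461]
force: [-0.1, 0.2, -4.4]
grip_width: 0.0104
```

Run:
```python
from h import *
post=np.array([.5912,.3463]);u=np.array([np.cos(.782),np.sin(.782)])
s=bot.observe();print(s["force"],s["moment"],s["grip_width"])
go([*(post-u*.18),.246],.782+np.pi/2)
grab_frame("scene")
```

```text
[-0.11605305  0.18228797 -4.37512236] [ 0.02498219 -0.04315132 -0.02695678] 0.01042671679083972
at [0.4481 0.0813 0.2476] [ 3.1396e+00 -1.4000e-03  1.4607e+00] dist 0.139 dp [1.738e-01 1.000e-04 2.200e-03] rot [ 8.00e-04 -1.00e-04 -2.84e-01]
```

>>> move_arm --jaw '[255,255,255,255,255,255]' --dp '[[0.0348,0,0],[0.0348,0,0],[0.0348,0,0],[0.0348,0,0],[0.0346,0,0],[0,0,0]]' --rotation '[[0,0,0],[0,0,0],[0,0,0],[0,0,0],[0,0,0],[0,0,0]]'

```text
clock: 6.3
position: [0.4622, 0.2209, 0.2446]
tool_rot: [-3.14, 0.001, 1.463]
force: [-0.5, -0.3, -3.4]
grip_width: 0.0107
```

>>> move_arm --jaw '[255,255,255,255,255,255,255]' --dp '[[0,0,0],[0,0,0],[0,0,0],[0,0,0],[0,0,0],[0,0,0],[0,0,0]]' --rotation '[[0,0,-0.0473],[0,0,-0.0473],[0,0,-0.0473],[0,0,-0.0473],[0,0,-0.0473],[0,0,-0.0473],[0,0,0]]'

```text
clock: 7.18
position: [0.4626, 0.2183, 0.2455]
tool_rot: [-3.14, -0.0, 2.35]
force: [0.4, 0.1, -4.0]
grip_width: 0.0105
```

Run:
```python
from h import *
post=np.array([.5912,.3463]);u=np.array([np.cos(.782),np.sin(.782)])
go([*(post-u*.07),.2476],.782+np.pi/2)
f=grab_frame("scene");t=grab_frame("top")
c=lambda i,x,y:cv2.resize(i[y:y+75,x:x+100],(400,300),interpolation=2)
cv2.imwrite("pics/p6.png",np.hstack([c(f,230,130),c(t,165,170)]))
```

```text
at [0.4626 0.2183 0.2455] [-3.1400e+00 -5.0000e-04  2.3505e+00] dist 0.1114 dp [ 0.0006  0.1393 -0.0029] rot [-0.0005 -0.0001 -0.0007]
```

View pics/p6.png

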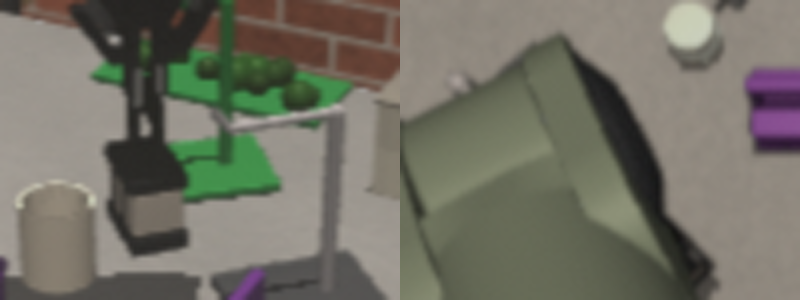

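The lamp is held upright, its window facing the hook arm: hook tip at crop (215,118), window between the fingers and the lamp body. Next I'll advance along the arm.

>>> move_arm --jaw '[255,255,255,255]' --dp '[[0,0.025,-0.001],[0,0.025,0],[0,0.025,0],[0,0,0]]' --rotation '[[0,0,0],[0,0,0],[0,0,0],[0,0,0]]'

```text
clock: 7.78
position: [0.5058, 0.2621, 0.2465]
tool_rot: [-3.141, -0.0, 2.35]
force: [-1.1, -0.7, -3.4]
grip_width: 0.0102
```

>>> move_arm --jaw '[255,255,255,255]' --dp '[[0,0.022,0],[0,0.022,0],[0,0.02,0],[0,0,0]]' --rotation '[[0,0,0],[0,0,0],[0,0,0],[0,0,0]]'

```text
clock: 8.28
position: [0.5418, 0.2975, 0.2467]
tool_rot: [-3.141, -0.0, 2.351]
force: [-0.8, 0.3, -3.2]
grip_width: 0.0105
```

Run:
```python
from h import *
post=np.array([.5912,.3463]);u=np.array([np.cos(.782),np.sin(.782)])
print(bot.observe()["force"],bot.observe()["moment"]);go([*(post-u*.07),.219],.782+np.pi/2)
f=grab_frame("scene")
cv2.imwrite("pics/p7.png",cv2.resize(f[130:205,235:335],(640,480),interpolation=2))
```

```text
[-0.8410399   0.30811419 -3.22619384] [-0.05084178 -0.01965898  0.00721443]
at [0.5418 0.2975 0.2467] [-3.1408 -0.      2.3506] dist 0.0277 dp [-0.0003 -0.0006  0.0346] rot [-0.0003 -0.     -0.0007]
```

View pics/p7.png

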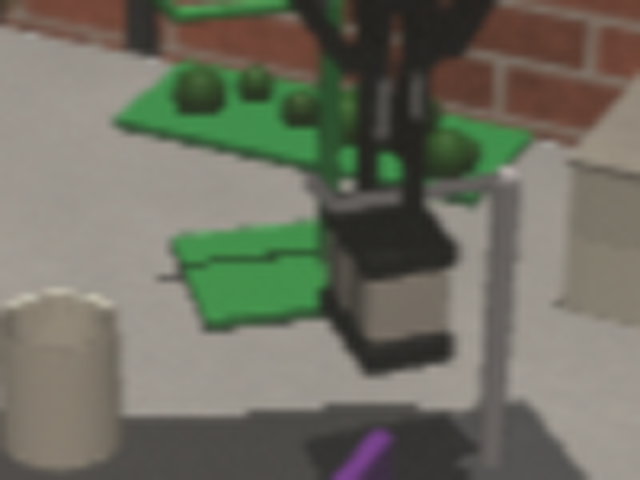

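The arm runs through the window: the tip shows left of the lamp at (320,190) and the post right at (505,180). No contact force, so I'll lower.

>>> move_arm --jaw '[255,255,255,255,255]' --dp '[[0,0,0.01],[0,0,0.01],[0,0,0.007],[0,0,0.003],[0,0,0]]' --rotation '[[0,0,0],[0,0,0],[0,0,0],[0,0,0],[0,0,0]]'

```text
clock: 8.95
position: [0.5419, 0.2975, 0.2231]
tool_rot: [-3.141, 0.0, 2.352]
force: [0.6, 0.5, -2.7]
grip_width: 0.0106
```

>>> move_arm --jaw '[255,255,255,255]' --dp '[[0,0,0.002],[0,0,0.002],[0,0,0],[0,0,0]]' --rotation '[[0,0,0],[0,0,0],[0,0,0],[0,0,0]]'

```text
clock: 9.45
position: [0.5419, 0.2976, 0.2201]
tool_rot: [3.142, 0.0, 2.352]
force: [0.0, -1.0, -2.5]
grip_width: 0.0107
```

>>> move_arm --jaw '[255,255,255]' --dp '[[0,0,0.0015],[0,0,0],[0,0,0]]' --rotation '[[0,0,0],[0,0,0],[0,0,0]]'

```text
clock: 9.82
position: [0.5419, 0.2976, 0.2188]
tool_rot: [-3.142, 0.0, 2.352]
force: [0.6, -0.1, -3.9]
grip_width: 0.0106
```

>>> move_arm --jaw '[255,255,255]' --dp '[[0,0,0.0012],[0,0,0],[0,0,0]]' --rotation '[[0,0,0],[0,0,0],[0,0,0]]'

```text
clock: 10.2
position: [0.5419, 0.2976, 0.2179]
tool_rot: [3.142, 0.0, 2.352]
force: [0.7, 0.3, -1.8]
grip_width: 0.0102
```

>>> move_arm --jaw '[255,255,255]' --dp '[[0,0,0.0012],[0,0,0],[0,0,0]]' --rotation '[[0,0,0],[0,0,0],[0,0,0]]'

```text
clock: 10.58
position: [0.542, 0.2976, 0.2176]
tool_rot: [3.141, 0.0, 2.352]
force: [-1.6, -0.6, 6.9]
grip_width: 0.0104
```

Seated: the load has reversed to +7 N. I'll ease off, open partly to keep clear of the hook tip, and rise.

>>> move_arm --jaw '[255,255,230,210,190,170,165,165,165]' --dp '[[0,0,-0.0009],[0,0,0],[0,0,0],[0,0,0],[0,0,0],[0,0,0],[0,0,0],[0,0,0],[0,0,0]]' --rotation '[[0,0,0],[0,0,0],[0,0,0],[0,0,0],[0,0,0],[0,0,0],[0,0,0],[0,0,0],[0,0,0]]'

```text
clock: 11.7
position: [0.5419, 0.2976, 0.2176]
tool_rot: [-3.142, 0.0, 2.352]
force: [0.6, 0.0, 0.1]
grip_width: 0.03
```

>>> move_arm --jaw '[165,165,165,165,165,165,165]' --dp '[[0,0,-0.01],[0,0,-0.02],[0,0,-0.04],[0,0,-0.05],[0,0,-0.05],[0,0,-0.02],[0,0,0]]' --rotation '[[0,0,0],[0,0,0],[0,0,0],[0,0,0],[0,0,0],[0,0,0],[0,0,0]]'

```text
clock: 12.58
position: [0.5421, 0.2976, 0.3707]
tool_rot: [3.14, 0.0, 2.352]
force: [0.9, 0.3, -1.2]
grip_width: 0.0302
```

Run:
```python
from h import *
print(bot.observe()["force"]);go([.463,-.330,.37],.66)
f=grab_frame("scene")
cv2.imwrite("pics/hang0.png",f)
g=cv2.imread("pics/scene0.png")
# lamp dark-mask centroid in hanging region
m=(f.max(2)<70)[150:200,275:320];print(m.sum(),np.argwhere(m).mean(0) if m.sum() else 0)
cv2.imwrite("pics/p8.png",np.hstack([cv2.resize(f[130:205,235:335],(400,300),interpolation=2),cv2.resize(f[260:335,120:220],(400,300),interpolation=2)]))
```

```text
[ 0.91726326  0.25428938 -1.2285482 ]
at [0.5421 0.2976 0.3707] [3.1398e+00 3.0000e-04 2.3520e+00] dist 0.6326 dp [-0.4874 -0.6226 -0.    ] rot [ 5.000e-04 -4.000e-04  5.386e-01]
570 [25.40175439 20.6122807 ]
```

View pics/p8.png

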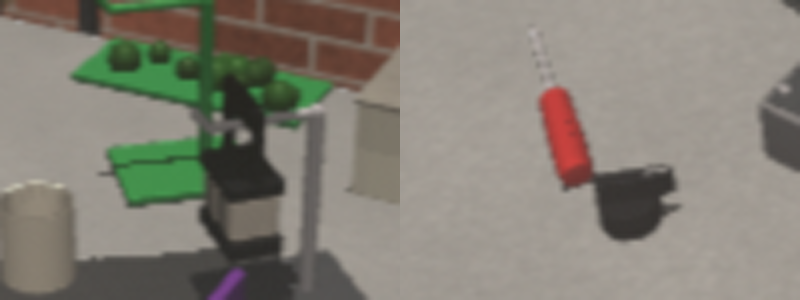

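The lamp hangs on the grey arm between the tip and the post, at left-crop (245,120). The knob is at right-crop (630,200), with its pointer to the right. Next I'll refine the knob centre and travel to it.

Run:
```python
from h import *
a=cv2.imread("pics/top0.png").astype(int).max(2)[228:256,390:418]
m=(a<85).astype(np.uint8);print(m.sum());[print(''.join('#' if v else '.' for v in r)) for r in m]
for uv,z in(((396,243),0),((410.3,242),.022),((402,249.2),0)):print(uv,onz("top",uv,z))
```

```text
164
............................
............................
............................
............................
............................
............................
........##..................
........##..................
........###..###............
......#####...####..........
......######..#####.........
......##############........
......##############........
.....###############........
.....###############........
.....###############........
......##############........
......###############.......
.......#############........
........###########.........
.........########...........
............................
............................
............................
............................
............................
............................
............................
(396, 243) [ 0.46089734 -0.31686739  0.        ]
(410.3, 242) [ 0.4626167  -0.35658956  0.022     ]
(402, 249.2) [ 0.44078966 -0.33549759  0.        ]
```

>>> move_arm --jaw '[135,135,135,135,135,135,135,135,135,135]' --dp '[[-0.0348,-0.0445,0],[-0.0348,-0.0445,0],[-0.0348,-0.0445,0],[-0.0348,-0.0445,0],[-0.0348,-0.0445,0],[-0.0348,-0.0445,0],[-0.0348,-0.0445,0],[-0.0348,-0.0445,0],[-0.0348,-0.0445,0],[-0.0348,-0.0445,0]]' --rotation '[[0,0,0],[0,0,0],[0,0,0],[0,0,0],[0,0,0],[0,0,0],[0,0,0],[0,0,0],[0,0,0],[0,0,0]]'

```text
clock: 13.88
position: [0.4843, -0.152, 0.3684]
tool_rot: [-3.14, -0.001, 2.352]
force: [0.5, 0.0, 0.1]
grip_width: 0.0399
```

>>> move_arm --jaw '[135,135,135,135,135,135,135,135,135,135]' --dp '[[0,0,0],[0,0,0],[0,0,0],[0,0,0],[0,0,0],[0,0,0],[0,0,0],[0,0,0],[0,0,0],[0,0,0]]' --rotation '[[0,0,0.0539],[0,0,0.0539],[0,0,0.0539],[0,0,0.0539],[0,0,0.0539],[0,0,0.0539],[0,0,0.0539],[0,0,0.0539],[0,0,0.0539],[0,0,0.0539]]'

```text
clock: 15.12
position: [0.4846, -0.1506, 0.3684]
tool_rot: [-3.14, 0.002, 0.653]
force: [0.3, 0.2, -0.0]
grip_width: 0.0402
```

Run:
```python
from h import *
go([.465,-.331,.20],.66)
```

```text
at [ 0.4846 -0.1506  0.3684] [-3.1404e+00  1.7000e-03  6.5310e-01] dist 0.2476 dp [-0.1561  0.1644  0.2106] rot [-0.0004  0.0005 -0.0022]
```

>>> move_arm --jaw '[135,135,135,135,135,135,135]' --dp '[[-0.0325,0.0342,0.0421],[-0.0325,0.0342,0.0421],[-0.0325,0.0342,0.0421],[-0.0325,0.0342,0.0421],[-0.0325,0.0342,0.0421],[0,0,0],[0,0,0]]' --rotation '[[0,0,-0.009],[0,0,0],[0,0,0],[0,0,0],[0,0,0],[0,0,0],[0,0,0]]'

```text
clock: 16.0
position: [0.47, -0.3385, 0.2006]
tool_rot: [-3.14, 0.001, 0.687]
force: [0.3, 0.0, -0.7]
grip_width: 0.0402
```

Run:
```python
from h import *
go([.463,-.3365,.06],.68)
t=grab_frame("top");f=grab_frame("scene")
c=lambda i,x,y,w,h:cv2.resize(i[y:y+h,x:x+w],(400,300),interpolation=2)
cv2.imwrite("pics/k.png",np.hstack([c(t,370,210,80,60),c(f,140,255,80,60)]))
```

```text
at [ 0.47   -0.3385  0.2006] [-3.1403e+00  7.0000e-04  6.8660e-01] dist 0.1408 dp [-0.005  -0.0072  0.1758] rot [-0.0004  0.0002  0.0021]
```

>>> move_arm --jaw '[135,135,135,135,135,135]' --dp '[[-0.005,-0.0072,0.04],[0,0,0.05],[0,0,0.05],[0,0,0.036],[0,0,0.0],[0,0,0]]' --rotation '[[0,0,0.002],[0,0,0],[0,0,0],[0,0,0],[0,0,0],[0,0,0]]'

```text
clock: 16.85
position: [0.4643, -0.3371, 0.0619]
tool_rot: [3.14, -0.001, 0.681]
force: [0.4, -1.3, 0.5]
grip_width: 0.0401
```

>>> move_arm --jaw '[135,135,135,135]' --dp '[[0,0,0.015],[0,0,0.015],[0,0,0.0125],[0,0,0]]' --rotation '[[0,0,0],[0,0,0],[0,0,0],[0,0,0]]'

```text
clock: 17.35
position: [0.4631, -0.3368, 0.0255]
tool_rot: [-3.14, 0.001, 0.68]
force: [-1.1, 0.6, -0.4]
grip_width: 0.0402
```

Run:
```python
from h import *
go([.463,-.3365,.0245],.68);print(bot.observe()["force"])
f=grab_frame("scene")
cv2.imwrite("pics/p9.png",np.hstack([cv2.resize(f[270:330,140:220],(400,300),interpolation=2),cv2.resize(f[140:200,260:340],(400,300),interpolation=2)]))
```

```text
at [ 0.4631 -0.3368  0.0255] [-3.1403e+00  6.0000e-04  6.8050e-01] dist 0.0011 dp [ 0.0002 -0.0004  0.0013] rot [-0.0004  0.0002  0.0002]
[-1.08108262  0.56499971 -0.41640763]
```

>>> move_arm --jaw '[180,200,220,240,255,255,255,255]' --dp '[[0,0,0],[0,0,0],[0,0,0],[0,0,0],[0,0,0],[0,0,0],[0,0,0],[0,0,0]]' --rotation '[[0,0,0],[0,0,0],[0,0,0],[0,0,0],[0,0,0],[0,0,0],[0,0,0],[0,0,0]]' --squeeze 80

```text
clock: 18.4
position: [0.4637, -0.3371, 0.0269]
tool_rot: [3.141, -0.0, 0.681]
force: [-1.3, 1.7, 9.4]
grip_width: 0.01
```

>>> move_arm --jaw '[255,255,255,255,255,255]' --dp '[[0,0,-0.01],[0,0,-0.03],[0,0,-0.05],[0,0,-0.05],[0,0,-0.03],[0,0,0]]' --rotation '[[0,0,0],[0,0,0],[0,0,0],[0,0,0],[0,0,0],[0,0,0]]'

```text
clock: 19.15
position: [0.4643, -0.3374, 0.1642]
tool_rot: [3.139, -0.001, 0.681]
force: [0.4, 0.2, -1.5]
grip_width: 0.0101
```

Run:
```python
from h import *
s=bot.observe();print(s["force"],s["moment"],s["grip_width"]);go([.545,-.21,.16],-.05)
f=grab_frame("scene");t=grab_frame("top")
cv2.imwrite("pics/ks.png",f);cv2.imwrite("pics/kt.png",t)
```

```text
[ 0.41039508  0.21632095 -1.48638693] [0.0086246  0.02235989 0.0627105 ] 0.010061098205224358
at [ 0.4643 -0.3374  0.1642] [ 3.1389e+00 -1.3000e-03  6.8080e-01] dist 0.1509 dp [ 0.1786 -0.0603  0.0054] rot [ 0.0007 -0.0007  0.2326]
```

Run:
```python
from h import *
def c(i,x,y,w=25,h=25,S=16):
    p=np.clip(cv2.resize(i[y:y+h,x:x+w],(w*S,h*S),interpolation=cv2.INTER_CUBIC).astype(float)*1.25,0,255).astype(np.uint8)
    for k in range(0,w,5):
        cv2.putText(p,str(x+k),(k*S+S//2,10),0,.35,(0,255,255));p[::8,k*S+S//2]=(0,255,255)
        cv2.putText(p,str(y+k),(0,k*S+S//2),0,.35,(0,255,255));p[k*S+S//2,::8]=(0,255,255)
    return p
cv2.imwrite("pics/p10.png",np.hstack([c(cv2.imread("pics/top0.png"),339,191),c(cv2.imread("pics/scene0.png"),231,258)]))
D=np.array([.5795,-.161])
for z in(.055,.081):
    for n in("top","scene"):print(z,n,proj(n,[*D,z]))
```

```text
0.055 top [350.16819481 204.19388526]
0.055 scene [243.91286188 273.3383332 ]
0.081 top [351.55959742 202.75115235]
0.081 scene [243.51904094 266.77686508]
```

View pics/p10.png

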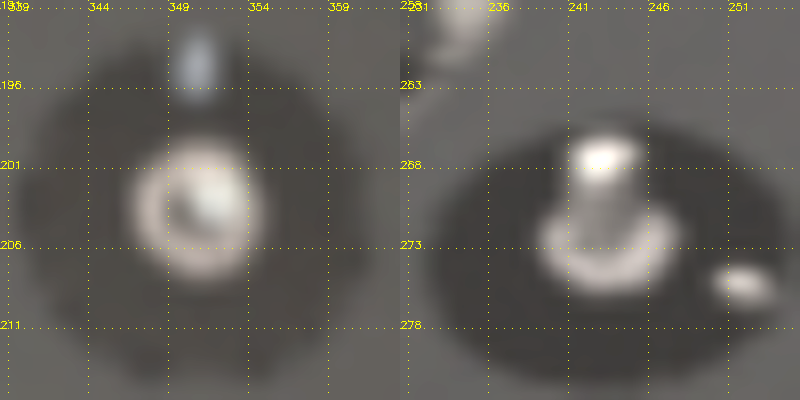

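Run:
```python
from h import *
print("tip",tri((351.8,202.6),(243.1,267.3)),onz("top",(351.8,202.6),.081),onz("scene",(243.1,267.3),.081))
print("disc",tri((350.8,203.6),(243.6,273.4)),onz("top",(350.8,203.6),.057),onz("scene",(243.6,273.4),.057))
i,j=tri((350.8,194.6),(251.9,275.2));print("idx",i,j,onz("top",(350.8,194.6),.059),onz("scene",(251.9,275.2),.059))
# TCP check: knob held, dark blob in both views vs proj of TCP-based prediction
s=bot.observe();p=s["position"];y=s["tool_rot"][2]
for nm,q in(("org",[0,0,.0269]),("ptr",[.033,0,-.0151+.0]),("tail",[-.021,0,-.0151])):
    w=p+R.from_euler("xyz",s["tool_rot"]).apply(q if nm=="org" else q);print(nm,w,proj("top",w),proj("scene",w))
f=cv2.imread("pics/ks.png");u=proj("scene",p+[0,0,-.02]).astype(int);v=proj("top",p+[0,0,-.02]).astype(int);t=cv2.imread("pics/kt.png")
print(u,v)
def c(i,x,y,w=40,h=40,S=10):
    p=cv2.resize(i[y:y+h,x:x+w],(w*S,h*S),interpolation=cv2.INTER_CUBIC).astype(float);p=(255*np.clip(p/200,0,1)**.5).astype(np.uint8)
    for k in range(0,w,5):
        cv2.putText(p,str(x+k),(k*S+S//2,10),0,.35,(0,255,255));p[::8,k*S+S//2]=(0,255,255)
        cv2.putText(p,str(y+k),(0,k*S+S//2),0,.35,(0,255,255));p[k*S+S//2,::8]=(0,255,255)
    return p
cv2.imwrite("pics/p11.png",np.hstack([c(t,v[0]-20,v[1]-20),c(f,u[0]-20,u[1]-20)]))
g=f.max(2)[u[1]-8:u[1]+18,u[0]-14:u[0]+16]
print(u-[14,8]);[print(' '.join(f"{a:3d}" for a in r)) for r in g]
```

```text
tip (array([ 0.57956956, -0.16228678,  0.08017499]), np.float64(0.0013555494367098401)) [ 0.57998199 -0.16176099  0.081     ] [ 0.57951175 -0.16346058  0.081     ]
disc (array([ 0.58050418, -0.16307483,  0.05707913]), np.float64(0.001339797882174782)) [ 0.58107295 -0.16271146  0.057     ] [ 0.57992841 -0.16341505  0.057     ]
idx [ 0.60863597 -0.1630356   0.06180964] 0.0015860736429878731 [ 0.60986564 -0.16308402  0.059     ] [ 0.60651636 -0.16101354  0.059     ]
org [ 0.46356879 -0.33669084  0.13523909] [415.73723497 238.60981717] [170.71033753 279.29564014]
ptr [ 0.48921004 -0.31592621  0.17724333] [412.82596731 228.2599515 ] [181.41678855 265.43704125]
tail [ 0.4472535  -0.34992104  0.17723638] [425.67898168 243.11683134] [159.926614   268.64974005]
[170 277] [416 238]
[156 269]
159 159 158 156 121  64  52  73  70  50  46  45  45  49  67  84  71  47  42  42  41  40  41  41  40  43  56  69  74  75
158 158 157 154 120  67  51  73  73  53  47  46  46  47  61  79  72  50  43  41  40  42  41  42  41  43  51  66  74  75
152 156 156 154 126  76  49  65  70  57  47  46  45  46  59  79  75
[... 2112 characters left out ...]
  89  84  79  77  76  76  77  78  76  76  77  77  76  75  75  76  76  76  75  75  75  75  74  75  75
144 171 178 145 101  89  85  80  77  77  78  78  77  76  76  76  76  76  76  76  76  76  76  75  74  75  76  75  75  76
144 163 148 111  95  91  87  82  77  76  78  77  77  76  78  77  77  76  75  76  76  76  75  76  75  75  75  75  75  75
144 157 138 102  95  92  89  83  79  77  77  77  78  77  78  77  77  76  76  76  75  76  75  75  75  75  75  76  76  75
148 137 118  99  96  93  89  85  80  76  76  78  77  78  78  76  77  77  77  76  75  76  76  75  75  75  75  76  75  75
140 114 101  98  97  95  91  87  82  77  76  76  77  78  78  77  77  76  77  76  75  76  77  76  75  74  75  75  75  75
```

From the crop: the shaft tip is at top (351.8,202.6) and scene (243.1,267.3), giving about (0.580,−0.1625). The index is at top (350.8,194.6) and scene (251.9,275.2), so the flat faces along yaw ≈ 0.

>>> move_arm --jaw '[255,255,255,255,255,255]' --dp '[[0,0,0],[0,0,0],[0,0,0],[0,0,0],[0,0,0],[0,0,0]]' --rotation '[[0,0,0.0446],[0,0,0.0446],[0,0,0.0446],[0,0,0.0446],[0,0,0.0446],[0,0,0]]'

```text
clock: 20.0
position: [0.4632, -0.3367, 0.1613]
tool_rot: [-3.141, 0.002, -0.019]
force: [-0.7, 0.5, -0.9]
grip_width: 0.0098
```

Run:
```python
from h import *
go([.58,-.1627,.125],-.02)
```

```text
at [ 0.4632 -0.3367  0.1613] [-3.1415e+00  2.0000e-03 -1.9100e-02] dist 0.2127 dp [ 0.1419 -0.2203  0.0452] rot [-0.      0.0006  0.0003]
```

Knob bottom will be at about 0.098, well above the tip at 0.081.

>>> move_arm --jaw '[255,255,255,255,255,255,255,255]' --dp '[[0.0236,-0.0367,0],[0.0236,-0.0367,0],[0.0236,-0.0367,0],[0.0236,-0.0367,0],[0.0236,-0.0367,0],[0.0239,-0.0368,0.02],[0,0,0.025],[0,0,0]]' --rotation '[[0,0,0],[0,0,0],[0,0,0],[0,0,0],[0,0,0],[0,0,0],[0,0,0],[0,0,0]]'

```text
clock: 21.0
position: [0.5793, -0.1634, 0.1249]
tool_rot: [-3.142, 0.003, -0.018]
force: [0.1, -0.8, -0.5]
grip_width: 0.0098
```

```bash
cat > meas.py <<'E'
from h import *
go([.58,-.1627,.1075],-.02);s=bot.observe();print(s["force"],s["moment"])
f=grab_frame("scene");t=grab_frame("top");cv2.imwrite("pics/hs.png",f);cv2.imwrite("pics/ht.png",t)
p=s["position"]+[0,0,-.0269];th=np.linspace(0,6.28,200)
for n in("scene","top"):
    for z in(0,.022):
        q=np.array([proj(n,p+[.022*np.cos(a),.022*np.sin(a),z]) for a in th]);print(n,z,"pred L/R/T/B",np.round([q[:,0].min(),q[:,0].max(),q[:,1].min(),q[:,1].max()],1))
for n,i in(("scene",f),("top",t)):
    u=proj(n,p).astype(int);x0,y0=u-[17,10];g=i.max(2)[y0:y0+24,x0:x0+34];print(n,x0,y0);[print(y0+k,' '.join(f"{a:3d}" for a in r)) for k,r in enumerate(g)]
E
python3 meas.py
```

```text
at [ 0.5793 -0.1634  0.1249] [-3.1416e+00  2.9000e-03 -1.8200e-02] dist 0.0174 dp [ 0.0009 -0.0008  0.0217] rot [-0.      0.0009  0.0006]
[ 0.11941348 -0.83664398 -0.49482625] [0.00959667 0.08468632 0.00027798]
scene 0 pred L/R/T/B [235.1 250.4 257.8 268.1]
scene 0.022 pred L/R/T/B [234.7 250.2 252.  262.3]
top 0 pred L/R/T/B [346.1 360.4 194.8 208.9]
top 0.022 pred L/R/T/B [347.3 361.8 193.4 207.7]
scene 225 252
252  72  70  71  72  72  72  73  73  74  72  60  44  43  43  43  46  64  79  71  51  46  62  69  85 129 153 157 160 160 159 160 160 162 162
253  72  70  70  69  70  71  71  72  72  73  60  45  44  45  43  45  64  78  70  51  42  50  54  58  84 115 141 152 156 160 161 162 163 162
254  71  70  71  69  71  70  70  71  73  74  61  46  45  45  44  47  64  78  71  51  45  63  74  64  57  66  79  92 117 144 157 162 164 164
255  72  72  71  71  70  71  70  71  73  75  63  49  45  44  44  45  58  74  70  51  44  47  49  53  65  74  64  57  68  91 119 145 157 159
256  71  72  72  71  70  70  69  70  73  73  62  47  45  45  44  45  56  76  72  52  43  42  43  44  48  53  50  46  50  57
[... 5348 characters left out ...]

210 113 114 113 114 114 115 115 115 115 116 116 115 107  88  65  50  46  44  44  48  66  90 105 109 110 110 110 109 110 108 107 107 106 105
211 114 113 113 114 115 115 115 115 116 117 118 117 115 107  90  70  57  51  44  43  50  71  92 105 109 110 108 108 108 108 107 106 105 105
212 113 114 114 113 115 115 115 115 117 117 118 117 117 116 110  96  75  60  50  44  44  53  73  93 106 108 109 109 107 108 106 105 104 103
213 113 114 113 114 114 116 115 116 118 118 118 118 119 118 117 111  96  75  57  47  43  43  52  76  98 107 107 107 108 107 106 105 104 102
214 113 113 114 114 114 115 116 117 118 118 119 119 119 119 119 118 112  96  73  54  43  43  44  60  88 104 107 108 108 106 105 104 103 102
```

>>> move_arm --jaw '[255,255,255,255,255,255]' --dp '[[0.0012,-0.0005,0.012],[0,0,0.006],[0,0,0.004],[0,0,0.002],[0,0,0.002],[0,0,0]]' --rotation '[[0,0,0],[0,0,0],[0,0,0],[0,0,0],[0,0,0],[0,0,0]]'

```text
clock: 21.85
position: [0.5816, -0.1627, 0.1057]
tool_rot: [-3.142, -0.0, -0.02]
force: [-1.1, 0.2, 2.5]
grip_width: 0.0097
```

Run:
```python
from h import *
s=bot.observe();print(s["force"],s["moment"]);go([.58,-.163,.0917],-.02)
```

```text
[-1.09508573  0.20929739  2.49122616] [0.15989764 0.24557069 0.00470535]
at [ 0.5816 -0.1627  0.1057] [-3.1415e+00 -1.0000e-04 -1.9900e-02] dist 0.0141 dp [-0.002   0.0005  0.0175] rot [-0. -0.  0.]
```

>>> move_arm --jaw '[255,255,255]' --dp '[[-0.0016,0.0004,0],[0,0,0.001],[0,0,0]]' --rotation '[[0,0,0],[0,0,0],[0,0,0]]'

```text
clock: 22.22
position: [0.5802, -0.1628, 0.1048]
tool_rot: [-3.141, 0.0, -0.02]
force: [-0.5, 1.1, 1.6]
grip_width: 0.0101
```

Run:
```python
from h import *
s=bot.observe();print(s["force"],s["moment"]);go([.58,-.163,.0917],-.02)
```

```text
[-0.49969882  1.08413137  1.59162486] [0.44889453 0.22367422 0.03453174]
at [ 0.5802 -0.1628  0.1048] [-3.1414e+00  2.0000e-04 -1.9800e-02] dist 0.0131 dp [-0.0003  0.0002  0.0163] rot [-0.0001  0.0001  0.0001]
```

>>> move_arm --jaw '[255,255,255,255]' --dp '[[-0.0005,-0.001,0],[0,0,0.001],[0,0,0.001],[0,0,0]]' --rotation '[[0,0,0],[0,0,0],[0,0,0],[0,0,0]]'

```text
clock: 22.72
position: [0.5798, -0.162, 0.103]
tool_rot: [-3.141, 0.0, -0.02]
force: [-2.0, 2.4, -0.5]
grip_width: 0.0099
```

Run:
```python
from h import *
s=bot.observe();print(s["force"],s["moment"]);go([.58,-.163,.0917],-.02)
```

```text
[-2.00348181  2.43116372 -0.48430817] [ 0.50933588  0.23724438 -0.02311664]
at [ 0.5798 -0.162   0.103 ] [-3.1414e+00  4.0000e-04 -1.9800e-02] dist 0.0114 dp [0.0003 0.0012 0.0142] rot [-0.0001  0.0001  0.0001]
```

The vertical load is gone at z = 0.103, about 5 mm below tip height, so the shaft is in the bore. I'll shift slightly with the side force and go on down.

>>> move_arm --jaw '[255,255,255,255,255]' --dp '[[-0.0004,-0.0006,0.002],[0,0,0.002],[0,0,0.002],[0,0,0.002],[0,0,0]]' --rotation '[[0,0,0],[0,0,0],[0,0,0],[0,0,0],[0,0,0]]'

```text
clock: 23.35
position: [0.5795, -0.1617, 0.0967]
tool_rot: [3.142, 0.0, -0.02]
force: [0.9, 0.7, -0.6]
grip_width: 0.0097
```

Run:
```python
from h import *
s=bot.observe();print(s["force"],s["moment"]);go([.58,-.163,.0917],-.02)
```

```text
[ 0.88621273  0.65852368 -0.58107693] [ 0.16789888  0.1303211  -0.0010782 ]
at [ 0.5795 -0.1617  0.0967] [ 3.1415e+00  2.0000e-04 -1.9900e-02] dist 0.0052 dp [0.0006 0.0016 0.0062] rot [0.     0.0001 0.    ]
```

>>> move_arm --jaw '[255,255,255,255,255]' --dp '[[0,0,0.002],[0,0,0.002],[0,0,0.0015],[0,0,0],[0,0,0]]' --rotation '[[0,0,0],[0,0,0],[0,0,0],[0,0,0],[0,0,0]]'

```text
clock: 23.98
position: [0.5796, -0.1617, 0.0924]
tool_rot: [3.142, 0.0, -0.02]
force: [-0.4, 0.1, -0.8]
grip_width: 0.0099
```

>>> move_arm --jaw '[255,255,255,255]' --dp '[[0,0,0.0015],[0,0,0.0015],[0,0,0],[0,0,0]]' --rotation '[[0,0,0],[0,0,0],[0,0,0],[0,0,0]]'

```text
clock: 24.48
position: [0.5796, -0.1617, 0.0901]
tool_rot: [-3.142, -0.0, -0.02]
force: [-0.8, 0.8, 3.6]
grip_width: 0.0099
```

Spring contact. I'll keep pressing to the stop.

>>> move_arm --jaw '[255,255,255,255]' --dp '[[0,0,0.002],[0,0,0.002],[0,0,0],[0,0,0]]' --rotation '[[0,0,0],[0,0,0],[0,0,0],[0,0,0]]' --squeeze 100

```text
clock: 24.98
position: [0.5797, -0.1617, 0.087]
tool_rot: [-3.142, -0.0, -0.02]
force: [-2.1, 1.5, 7.7]
grip_width: 0.0096
```

>>> move_arm --jaw '[255,255,255,255]' --dp '[[0,0,0.002],[0,0,0.001],[0,0,0],[0,0,0]]' --rotation '[[0,0,0],[0,0,0],[0,0,0],[0,0,0]]'

```text
clock: 25.48
position: [0.58, -0.1619, 0.0861]
tool_rot: [-3.141, -0.002, -0.02]
force: [-9.8, 5.0, 36.7]
grip_width: 0.0095
```

>>> move_arm --jaw '[255,255,255,255,255]' --dp '[[0,0,-0.0009],[0,0,0],[0,0,0],[0,0,0],[0,0,0]]' --rotation '[[0,0,0],[0,0,0],[0,0,0],[0,0,0],[0,0,0]]'

```text
clock: 26.1
position: [0.5799, -0.1619, 0.0864]
tool_rot: [-3.141, -0.001, -0.02]
force: [-6.5, 2.8, 26.4]
grip_width: 0.0096
```

Run:
```python
from h import *
s=bot.observe();print(s["force"],s["moment"],s["position"],s["clock"])
f=grab_frame("scene");a=cv2.imread("pics/hang0.png")
# lamp stillness: centroid of the dark mask now and just after release
for i in(a,f):
    m=(i.max(2)<70)[150:200,275:320];print("lamp mask",m.sum(),np.argwhere(m).mean(0).round(2))
d=cv2.absdiff(f,a).max(2);print("diff lamp area",d[150:195,280:320].max(), "screwdriver",d[265:303,148:166].max(),"depot",d[270:312,295:328].max(),"boxwagon",d[325:365,200:262].max())
cv2.imwrite("pics/p12.png",cv2.resize(f[130:345,140:427],(800,600),interpolation=2))
```

```text
[-6.458462    2.83291898 26.39337343] [ 1.00070867  1.56345397 -0.02337446] [ 0.57993664 -0.16187849  0.08637681] 26.1
lamp mask 570 [25.4  20.61]
lamp mask 474 [21.8  19.93]
diff lamp area 85 screwdriver 3 depot 2 boxwagon 2
```

View pics/p12.png

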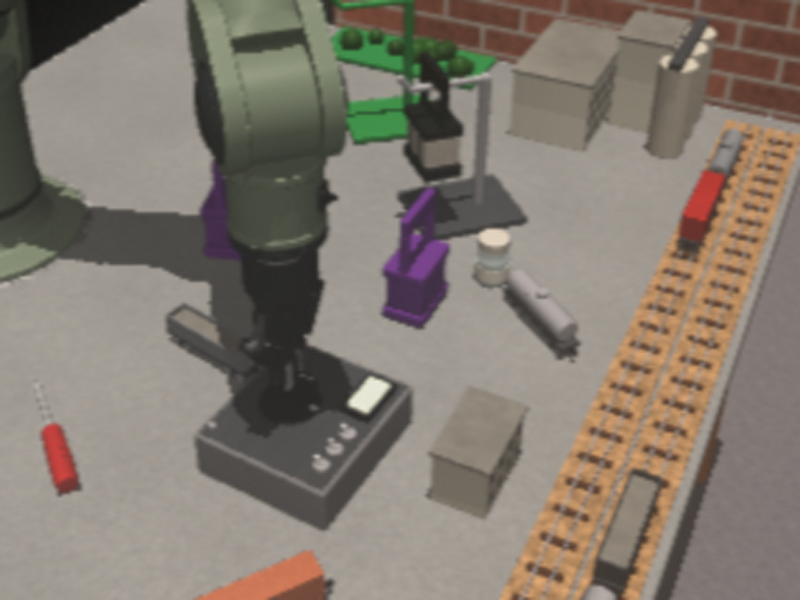

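The lamp hangs on the grey stand at (430,110), the knob is on the dial under the gripper at (290,395), and the bystanders are in place. One last check that the lamp is still, then hand in.

Run:
```python
from h import *
from workcell import workorder
a=grab_frame("scene")
for _ in range(8): b=grab_frame("scene")
print("lamp diff",cv2.absdiff(a,b)[145:200,275:325].max())
s=bot.observe();print(s["force"],s["position"],s["grip_width"],s["clock"])
if s["force"][2]>15: print(workorder.job_done())
```

```text
lamp diff 3
[-6.81172729  3.78868529 26.9362951 ] [ 0.5799128  -0.16187538  0.08632686] 0.00931768570167016 26.6
the job is handed in; nothing more can be done
None
```

The job is done and handed in at 26.6 s of the 54 s allowed. The black lamp hangs on the grey hook stand, released. The knob is on the station's shaft and pressed to its stop, and the gripper is still holding it.

- **Lamp:** it was released on the hook before I touched the knob. Camera frames about 0.4 s apart just before hand-in differed only by noise, so it is hanging still.
- **Knob fit:** the shaft touched the edge of the bore at first. Two shifts of about a millimetre freed it, and the knob then went down with no load until it met the spring.
- **Knob press:** contact came at a tool height of about 0.091 m. The force rose to 7.7 N at 0.087 m and hit a hard stop at about 0.086 m, peaking at 36.7 N on the wrist. I eased it back, and it now holds at about 27 N. The implied knob height is 59.5 mm, against an expected 60 mm.
- **Bystanders:** screwdriver, depot and box wagon areas differed only by noise from the picture taken just after the lamp was released. The tank wagon, glue jar and decoys I checked only by eye in the last picture, and the gripper's arm hides part of the view.

**Checks that disagreed:**
- A simple dark-pixel count around the lamp changed between its release and the end. I put that down to the arm's moving shadow, because the last picture shows the lamp hanging normally.
- About 7 N of sideways force remains on the knob.

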